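Fit the spare stub shaft into the bracket's clamped bush

ROBOT

A 6-joint arm with a two-finger parallel gripper is mounted at the origin on the work surface. World frame = base frame: x ahead of the robot, y to its left, z up, the work surface at z = 0. Lengths are in m, angles in rad, forces in N, time in s.
With the tool pointing down it reaches from about 0.35 to 0.8 m from the base axis. Payload 7.3 kg.
Tool frame: the origin (TCP) lies at the very end of the fingers, on their centre line; the grasp point (between the pads) lies manip.pinch_z behind it (manip.pinch_z is the distance from the TCP to the grasp point, in m); z points along the fingers, y is the direction in which the jaws open and shut (so a half turn about z gives the same grasp; the last joint's range is limited). The gripper opens to 85 mm and grips with 20 to 120 N. Pads are 22 mm wide; open, the fingers measure 114 mm over their backs; the gripper's body (76 mm by 85 mm) begins 54 mm behind the grasp point. The pads swing forward as they close: fully open they stand 13 mm farther back than shut.
Start: joints at [-1.287, 0.342, 1.524, -0, 1.275, -0.146], TCP at [0.219, -0.477, 0.231] pointing down, gripper open.
Joint ranges: [-2.53, 2.53], [-0.77, 2.02], [0.04, 2.7], [-1, 4.14], [0.28, 2.66], [-3.11, 3.11]. Speed limits (rad/s): [2.57, 2.57, 3.14, 3.14, 3.14, 3.14].

INTERFACE

Orientations are given as a unit quaternion [w, x, y, z].
In Python, from plant import manip gives the robot as it stands.
- The arm moves only by the shell command python3 -m creep 'ROWS'. ROWS is a JSON object of lists of equal length, an entry for each row: "grip": the closure in counts, from 0 (fully open) to 255 (shut); "delta_pos": the shift along the tool's x, y, z in m, a list of three; "yaw": the turn about the tool's z in degrees. In form: {"grip": [grip, ...], "delta_pos": [[tx, ty, tz], ...], "yaw": [yaw, ...]}. A call has exactly 10 rows; each row shifts and turns the pose as measured when the row begins, along the tool's axes as they then stand; what a row does not reach is not made up. A row lasts 1/8 s, in which the tool goes at most 62.5 mm and 10.7 degrees, less where a joint would pass 70% of its speed; a pose out of reach is approached as far as the arm can. A call is refused whole if a number of a shift passes 0.0625 or a number of a turn 10.7, either way. A call with a gripper value outside its range is refused whole. The fingers move at their own pace and stop on an object; the grip force is fixed at half the most. Time passes only in rows, so rows that do not move let the fingers close, or fill a call up. It gives the time, the measured TCP pose, the force and the opening at its end, in the units of the state.
- manip.sense(): the state, without advancing time (a new reading comes with each control period).
- manip.snapshot(name): name is "side" or "top"; returns the picture (420x560x3 uint8, blue, green, red); there is no depth.
- manip.camera_model(name): a dict with "K" (3x3 intrinsics, pixels), "k1" (the pictures are not rectified: a ray, as slopes to the right and down, at radius r is drawn at 1 + k1 r^2 times it, then the intrinsics apply), "R" (3x3) and "t" (3): a world point X has camera coordinates R X + t. Camera axes: x right, y down, z forward; pixel columns grow to the right and rows downward; lengths in m; the calibration is good to about 2 mm. A picture is of the moment at which its call begins. camera_model takes no time and is no camera call.
- manip.hand_in(): hands the job in, once; it reports no verdict.
The state is a dict: "time_s": time; "qpos": joint angles; "qvel": joint speeds; "joint_efforts": joint torques, N m; "position": TCP position; "ee_rot": TCP orientation; "contact_force": force on the tool from outside, world axes, zero at the start; "wrist_torque": the same for the moment, N m; "width": finger opening in m.
Only numpy, scipy, OpenCV 4.12 (cv2) and the standard library are available. Lean on these libraries where they do the work, as an engineer would, in place of code of your own. Each camera call takes 0.05 s, during which the arm holds its last target.

TASK

Take the thick, long-shanked stub shaft out of the wooden stock rack and fit it into the bore of the grey bracket: tilt it about 15 degrees so that the edge of its foot goes into the bore first, then straighten it and slide it fully home, collar flat on the bush block, and let go. It is a tight fit and the bush may sit well off the bracket's middle, so feel your way in slowly and gently without forcing it (keep every push under about 15 N). Leave the other shafts and the loose small parts on the bench where they are.

Things in the scene. Friction and masses are not known exactly. Their poses are not given: they have to be found in the camera images.
- shaft_head (a point): centre of the head of the shaft to fit (grip here: 61 mm above its foot, 20 mm above its collar's top; keep fingertips above the collar). Steel, bottom to top: round shank 26 mm across, 36 mm long; round collar 36 mm across, 5 mm thick; square head 20 x 20 mm, 40 mm tall. z runs up the shaft, x and y are square to the head's flats.
- shaft_foot (a point): centre of the same shaft's flat round foot (26 mm across, 61 mm below the head's centre); z runs up the shaft.
- shaft: the same shaft as a body, about 0.3 kg, 81 mm tall in all; origin at the centre of its foot. It stands upright in one of the rack's three recesses (any of them).
- bracket: grey bracket fixed to the bench: base 200 (x) x 110 (y) x 15 mm, origin at the centre of its underside, on the bench top. An aluminium bush block, 60 (x) x 66 (y) mm, top face 60 mm above the bench, is clamped between its two grey cheeks (96 mm over both in y, tops 45 mm above the bench). Vertical blind bore in the middle of the block: 27.6 mm diameter, 40 mm deep, 1 mm chamfer.
- bracket_mouth (a point): point over the bracket's middle, level with the block's top face (60 mm above the bench), axes as the bracket's. The block is clamped by eye: the bore's real centre lies up to 20 mm from here along +x or -x (see or feel it), and on the middle in y. The block does not yield to proper forces. Fully home, the collar is flat on the block and the shaft's foot 36 mm below this point.
- rack: wooden stock rack, 70 (x) x 190 (y) x 24 mm, origin at the centre of its underside. Three recesses 31 mm wide and 10 mm deep, at y = -62, 0 and +62 mm, each with one shaft standing loosely in it (feet 14 mm above the bench).
- slim_head (a point): leave alone: Steel, bottom to top: round shank 16 mm across, 36 mm long; round collar 36 mm across, 5 mm thick; square head 20 x 20 mm, 40 mm tall; the same but for its slim shank. Centre of its head, 61 mm above its foot.
- short_head (a point): leave alone: Steel, bottom to top: round shank 26 mm across, 18 mm long; round collar 36 mm across, 5 mm thick; square head 20 x 20 mm, 40 mm tall; as thick but with a short shank. Centre of its head, 43 mm above its foot.
- bearing: leave alone: steel bearing ring lying flat, 52 mm across, 15 mm high; origin at the centre of its underside.
- spacer: leave alone: aluminium spacer tube standing up, 34 mm across, 45 mm high; origin at the centre of its underside.
- starknob: leave alone: black five-lobed clamping knob, about 50 mm across, 26 mm high; origin at the centre of its underside.

How it is judged:
On the way, in this order (a step that is already met when the one before it is completed fails the run):
1. the edge of the shaft's foot is in the bore's mouth while the shaft is tilted by more than 7 degrees (foot's centre level with the mouth or lower) (angle between shaft's own z axis and vertical between 0.12 and 0.8 rad and z of shaft_foot in the frame of bracket below 0.06 m and x of shaft_foot in the frame of bracket between -0.032 and 0.032 m and y of shaft_foot in the frame of bracket between -0.008 and 0.008 m), for 0.05 s.
2. the shaft is straightened in the bore and slid home, collar on the block (angle between shaft's own z axis and vertical below 0.04 rad and z of shaft_foot in the frame of bracket below 0.026 m and x of shaft_foot in the frame of bracket between -0.024 and 0.024 m and y of shaft_foot in the frame of bracket between -0.004 and 0.004 m), for 0.1 s.
At the end, for the whole second after the job is handed in: The thick long shaft stands in the bore, upright within 0.04 rad, its foot within 2 mm of fully home (36 mm below the block's top face, collar flat on it), at rest and released (all of step 2 and linear speed of shaft below 0.02 m/s and contact force between the fingers and shaft below 0.1 N); the robot touches nothing.
It fails at once if the shaft is forced: more than 20 N between shaft and bracket (contact force between shaft and bracket above 20 N).
It fails at once if the arm or fingers push the bracket with more than 30 N (contact force between any of the fingers, the arm and bracket above 30 N).
It fails at once if the slim or the short shaft is moved by more than 25 mm (distance of any of slim_head, short_head from where it was at the start of the episode above 0.025 m).
It fails at once if a loose thing on the bench (bearing ring, spacer tube, star knob) is moved by more than 25 mm (distance of any of bearing, spacer, starknob from where it was at the start of the episode above 0.025 m).
It also fails if it takes over 64 s, if anything falls off the work surface, if the arm or the gripper's body presses on something with over 40 N, if the wrist force passes 120 N, or if a joint passes its speed limit or range.

## Working session

There is one attempt and no reset: what is moved stays moved. The work goes in short steps, Python scripts to look and compute and a shell command to move; the robot and the scene stay as the last step left them, time stands still between calls to the robot, and variables do not carry over. Pictures are saved under pics/ and viewed, and the job is handed in when it is done.

```bash
ls; mkdir -p pics; python3 - <<'E'
from plant import manip
import cv2
print(manip.pinch_z, manip.sense())
for n in ("side","top"):
    im=manip.snapshot(n); cv2.imwrite(f"pics/{n}0.png",im); print(n,manip.camera_model(n))
E
```

```text
pics
0.0187 {'time_s': 0.0, 'qpos': array([-1.28697930e+00,  3.42727634e-01,  1.52500045e+00,  1.26063160e-05,
        1.27537354e+00, -1.46054318e-01]), 'qvel': array([ 3.78011039e-04,  9.34111970e-04, -1.27179715e-03, -3.14872770e-04,
       -1.71460758e-03,  3.21176170e-06]), 'joint_efforts': array([ 6.05540281e-04, -4.33667278e+01, -2.46015894e+01, -1.16002975e-04,
        7.93276064e-03,  1.88774129e-05]), 'position': array([ 0.21868473, -0.4768631 ,  0.23062918]), 'ee_rot': array([-7.53111326e-04,  9.76990231e-01,  2.13282724e-01, -4.59144843e-05]), 'contact_force': array([ 0.05592615, -0.19535342,  0.0730612 ]), 'wrist_torque': array([-0.03492103, -0.01157304, -0.02614468]), 'width': 0.08545153295156921}
side {'K': array([[440.31648694,   0.        , 273.00815499],
       [  0.        , 440.31648694, 207.22223157],
       [  0.        ,   0.        ,   1.        ]]), 'k1': 0.035832236281089724, 'R': array([[-0.88879679, -0.4581875 ,  0.01022135],
       [-0.29197889,  0.54891123, -0.78322716],
       [ 0.35325428, -0.69911421, -0.62165162]]), 't': array([0.51543184, 0.20993788, 0.59392285])}
top {'K': array([[517.550182  ,   0.        , 270.10422882],
       [  0.        , 517.550182  , 226.81281977],
       [  0.        ,   0.        ,   1.        ]]), 'k1': -0.15024809213630025, 'R': array([[-0.02751178, -0.99922072,  0.02830306],
       [-0.99001935,  0.02332157, -0.13898844],
       [ 0.13822006, -0.0318444 , -0.98988946]]), 't': array([0.04483335, 0.5649662 , 0.89021189])}
```

View pics/side0.png

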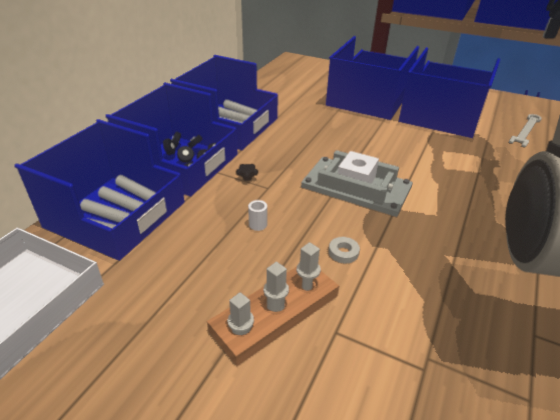

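View pics/top0.png

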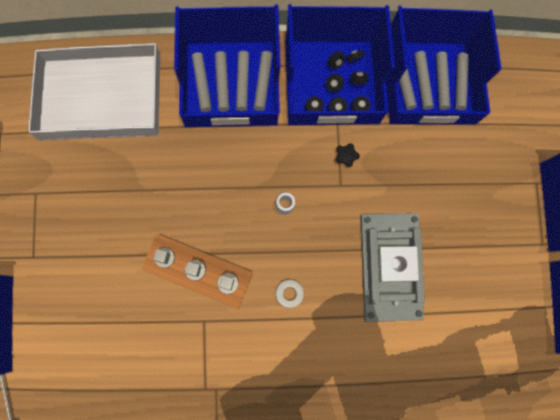

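```bash
python3 - <<'E'
import cv2, numpy as np
s=cv2.imread("pics/side0.png");t=cv2.imread("pics/top0.png")
a=cv2.resize(s[235:355,205:345],None,fx=5,fy=5,interpolation=cv2.INTER_CUBIC);cv2.imwrite("pics/z1.png",a)
a=cv2.resize(t[225:315,135:260],None,fx=6,fy=6,interpolation=cv2.INTER_CUBIC);cv2.imwrite("pics/z2.png",a)
a=cv2.resize(t[205:330,350:435],None,fx=4.5,fy=4.5,interpolation=cv2.INTER_CUBIC);cv2.imwrite("pics/z3.png",a)
E
```

```text
(no output)
```

View pics/z1.png

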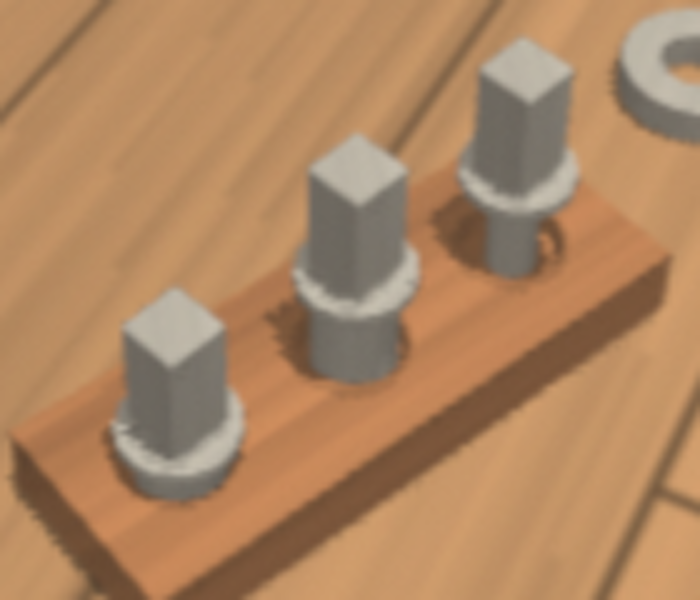

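View pics/z2.png

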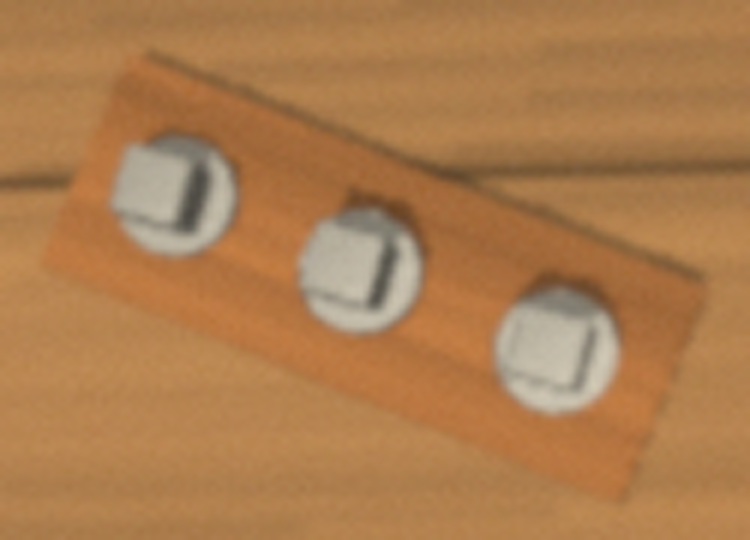

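View pics/z3.png

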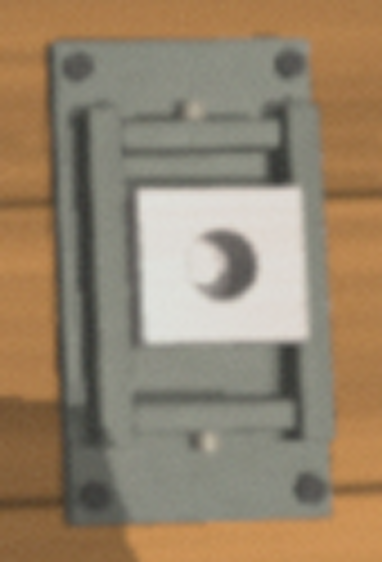

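```bash
cat > h.py <<'E'
import cv2, numpy as np
from plant import manip
CM={n:manip.camera_model(n) for n in("side","top")}
def ray(n,px):
    c=CM[n]; d=np.array([c["k1"],0,0,0.])
    u=cv2.undistortPoints(np.array([[px]],float),c["K"],d)[0,0]
    R=np.array(c["R"]);t=np.array(c["t"])
    return -R.T@t, R.T@np.array([u[0],u[1],1.])
def plane(n,px,z):
    o,d=ray(n,px); return o+d*(z-o[2])/d[2]
def tri(p1,p2):
    o1,d1=ray("side",p1);o2,d2=ray("top",p2)
    A=np.stack([d1,-d2],1);s=np.linalg.lstsq(A,o2-o1,rcond=None)[0]
    a=o1+s[0]*d1;b=o2+s[1]*d2
    return (a+b)/2,np.linalg.norm(a-b)
def proj(n,X):
    c=CM[n];p=cv2.projectPoints(np.array([X],float),cv2.Rodrigues(np.array(c["R"]))[0],np.array(c["t"]),c["K"],np.array([c["k1"],0,0,0.]))[0]
    return p[0,0]
E
python3 - <<'E'
from h import *
np.set_printoptions(precision=4,suppress=True)
t=cv2.imread("pics/top0.png");s=cv2.imread("pics/side0.png")
def big(m):
    c,_=cv2.findContours(m.astype(np.uint8),cv2.RETR_EXTERNAL,cv2.CHAIN_APPROX_NONE)
    return c
for n,im,(x0,x1,y0,y1) in(("top",t,(350,435,205,330)),("side",s,(300,415,140,210))):
    m=np.zeros(im.shape[:2],bool);m[y0:y1,x0:x1]=im[y0:y1,x0:x1].min(2)>190
    c=max(big(m),key=cv2.contourArea);q=cv2.minAreaRect(c)
    ap=cv2.approxPolyDP(cv2.convexHull(c),4,True)[:,0]
    print(n,"block",cv2.contourArea(c),q,ap.tolist()); print(np.array([plane(n,p,.06) for p in ap]), "mean",np.mean([plane(n,p,.06) for p in ap],0))
# rack mask & bracket base outline top
hsv=cv2.cvtColor(t,cv2.COLOR_BGR2HSV)
print(hsv[255,205],hsv[300,200],hsv[240,375], hsv[268,193],hsv[276,195],t[268,193],t[275,197])
m=np.zeros(t.shape[:2],bool);sub=hsv[205:330,350:435];m[205:330,350:435]=(sub[...,1]<70)
c=max(big(m),key=cv2.contourArea);print("base",cv2.minAreaRect(c),cv2.contourArea(c))
for z in(.0,.015):
    P=np.array([plane("top",p,z) for p in cv2.boxPoints(cv2.minAreaRect(c))]);print(P,P.mean(0))
for nm,px in(("slim",(227.5,282.5)),("mid",(193.,268.7)),("short",(160.5,256))):
    print(nm,plane("top",px,.095 if nm!="short" else .077),px)
E
```

```text
top block 1090.5 ((399.0582580566406, 263.4576416015625), (32.89369583129883, 35.33175277709961), 87.70938873291016) [[415, 247], [417, 278], [383, 280], [381, 248]]
[[ 0.5206 -0.2259  0.06  ]
 [ 0.4655 -0.2262  0.06  ]
 [ 0.4641 -0.1645  0.06  ]
 [ 0.5206 -0.1639  0.06  ]] mean [ 0.4927 -0.1951  0.06  ]
side block 496.5 ((358.4935302734375, 162.5246124267578), (34.50929260253906, 18.06902313232422), 14.743562698364258) [[340, 165], [350, 152], [377, 159], [367, 174]]
[[ 0.5211 -0.1696  0.06  ]
 [ 0.5202 -0.2249  0.06  ]
 [ 0.4638 -0.2248  0.06  ]
 [ 0.4649 -0.1642  0.06  ]] mean [ 0.4925 -0.1959  0.06  ]
[ 14 168 161] [ 15 145 185] [ 39  19 134] [ 20  34 188] [ 22  34 167] [163 180 188] [ 86  96 100]
base ((392.34130859375, 266.6703186035156), (107.34492492675781, 60.05671691894531), 87.9786376953125) 6171.0
[[ 0.5917 -0.1428  0.    ]
 [ 0.5933 -0.2603  0.    ]
 [ 0.3896 -0.2551  0.    ]
 [ 0.3905 -0.1403  0.    ]] [ 0.4913 -0.1996  0.    ]
[[ 0.5892 -0.1396  0.015 ]
 [ 0.5909 -0.2553  0.015 ]
 [ 0.3903 -0.2502  0.015 ]
 [ 0.3912 -0.1372  0.015 ]] [ 0.4904 -0.1956  0.015 ]
slim [0.4664 0.1055 0.095 ] (227.5, 282.5)
mid [0.4906 0.1627 0.095 ] (193.0, 268.7)
short [0.5147 0.2204 0.077 ] (160.5, 256)
```

```bash
python3 - <<'E'
from h import *
np.set_printoptions(precision=4,suppress=True)
t=cv2.imread("pics/top0.png");s=cv2.imread("pics/side0.png")
def un(z,f,o): return [(z[0]+.5)/f-.5+o[0],(z[1]+.5)/f-.5+o[1]]
C=[(313,219),(388,232),(375,306),(303,293)]
P=np.array([plane("top",un(c,6,(135,225)),.095) for c in C]);print(P,P.mean(0))
for i in range(4):
    d=P[(i+1)%4]-P[i];print(np.degrees(np.arctan2(d[1],d[0]))%90,np.linalg.norm(d))
Cs=[(358,133),(408,172),(358,210),(308,172)]
P=np.array([plane("side",un(c,5,(205,235)),.095) for c in Cs]);print("side",P,P.mean(0))
for i in range(4):
    d=P[(i+1)%4]-P[i];print(np.degrees(np.arctan2(d[1],d[0]))%90,np.linalg.norm(d))
print("collar",plane("top",un((361,270),6,(135,225)),.055))
# bracket yaw from bolt heads (z~.015)
B=[(78,66),(290,64),(311,489),(95,494)]
P=np.array([plane("top",un(c,4.5,(350,205)),.018) for c in B]);print("bolts",P,P.mean(0))
for i in range(4):
    d=P[(i+1)%4]-P[i];print(np.degrees(np.arctan2(d[1],d[0]))%90,np.linalg.norm(d))
# bore
g=cv2.cvtColor(t,cv2.COLOR_BGR2GRAY)[250:278,385:415]
print("bore by rim px",plane("top",un((222,264),4.5,(350,205)),.06))
E
```

```text
[[0.5036 0.173  0.095 ]
 [0.4995 0.1521 0.095 ]
 [0.479  0.156  0.095 ]
 [0.4831 0.176  0.095 ]] [0.4913 0.1643 0.095 ]
78.9159137091129 0.021280602325301993
79.32996226752053 0.02083522292248586
78.56791859409748 0.020401024251156773
81.76446701738935 0.020736393003703904
side [[0.4975 0.1525 0.095 ]
 [0.479  0.1592 0.095 ]
 [0.4846 0.1777 0.095 ]
 [0.5027 0.1718 0.095 ]] [0.491  0.1653 0.095 ]
70.01751486544092 0.019697829267862944
72.89707313687643 0.019349315655076055
71.84747371238657 0.019045039397370803
74.70538462756124 0.019999962188204247
collar [0.4915 0.1644 0.055 ]
bolts [[ 0.5787 -0.1508  0.018 ]
 [ 0.5776 -0.2409  0.018 ]
 [ 0.4019 -0.2392  0.018 ]
 [ 0.4035 -0.1491  0.018 ]] [ 0.4904 -0.195   0.018 ]
89.27134967806191 0.09019464852341509
89.44403135049254 0.17573073364273786
88.94344793844338 0.09014705254589628
89.46058647908069 0.17521498558821466
bore by rim px [ 0.4926 -0.1948  0.06  ]
```

```bash
cat >> h.py <<'E'
from scipy.spatial.transform import Rotation as Rot
def st():
    s=manip.sense();w,x,y,z=s["ee_rot"];R=Rot.from_quat([x,y,z,w]).as_matrix()
    psi=np.degrees(np.arctan2(R[1,0],R[0,0]))
    np.set_printoptions(precision=4,suppress=True)
    print("t%.2f"%s["time_s"],"P",s["position"],"psi %.2f"%psi,"tiltz",R[:2,2],"F",s["contact_force"].round(2),"M",s["wrist_torque"].round(2),"w %.4f"%s["width"])
    return s,R,psi
def rows(target,psi_t,n,yawmax=10.6):
    s,R,psi=st();p=s["position"];d=(np.array(target)-p)/n;dy=-(((psi_t-psi+180)%360)-180)/n
    a=psi
    for i in range(n):
        c,sn=np.cos(np.radians(a)),np.sin(np.radians(a));a-=dy
        print([round(float(v),4) for v in(d[0]*c+d[1]*sn,d[0]*sn-d[1]*c,-d[2])],round(dy,2))
E
python3 -c "
from h import *
rows([.491,.1645,.16],78,12)"
```

```text
t0.10 P [ 0.2187 -0.4769  0.2307] psi 24.63 tiltz [-0.0004  0.0013] F [ 1.09 -0.77  0.2 ] M [-0.03 -0.04  0.  ] w 0.0853
[0.0429, -0.0391, 0.0059] -4.45
[0.0458, -0.0357, 0.0059] -4.45
[0.0484, -0.032, 0.0059] -4.45
[0.0508, -0.0282, 0.0059] -4.45
[0.0528, -0.0242, 0.0059] -4.45
[0.0545, -0.02, 0.0059] -4.45
[0.0559, -0.0157, 0.0059] -4.45
[0.057, -0.0113, 0.0059] -4.45
[0.0577, -0.0069, 0.0059] -4.45
[0.058, -0.0024, 0.0059] -4.45
[0.058, 0.0021, 0.0059] -4.45
[0.0577, 0.0066, 0.0059] -4.45
```

```bash
python3 -m creep '{"grip":[0,0,0,0,0,0,0,0,0,0],"delta_pos":[[0.043,-0.039,0.004],[0.046,-0.036,0.004],[0.048,-0.032,0.004],[0.051,-0.028,0.004],[0.053,-0.024,0.004],[0.054,-0.02,0.004],[0.056,-0.016,0.004],[0.057,-0.011,0.004],[0.058,-0.007,0.004],[0.058,-0.002,0.004]],"yaw":[-4.5,-4.5,-4.5,-4.5,-4.5,-4.5,-4.5,-4.5,-4.5,-4.5]}'; python3 -c "
from h import *
rows([.491,.1645,.13],78,5)"
```

```text
time_s: 1.35
position: [0.4434, 0.0741, 0.1886]
ee_rot: [-0.001, 0.816, 0.578, 0.001]
contact_force: [1.2, -0.7, 0.4]
width: 0.0853
t1.35 P [0.4434 0.0741 0.1886] psi 70.60 tiltz [0.0004 0.0022] F [ 1.2  -0.69  0.38] M [-0.02  0.01 -0.03] w 0.0853
[0.0202, 0.003, 0.0117] -1.48
[0.0201, 0.0035, 0.0117] -1.48
[0.02, 0.004, 0.0117] -1.48
[0.0199, 0.0045, 0.0117] -1.48
[0.0198, 0.0051, 0.0117] -1.48
```

```bash
python3 -m creep '{"grip":[0,0,0,0,0,0,0,0,0,0],"delta_pos":[[0.02,0.003,0.012],[0.02,0.0035,0.012],[0.02,0.004,0.012],[0.02,0.0045,0.012],[0.02,0.005,0.012],[0,0,0.016],[0,0,0.016],[0,0,0.016],[0,0,0.016],[0,0,0]],"yaw":[-1.5,-1.5,-1.5,-1.5,-1.5,0,0,0,0,0]}'; python3 - <<'E'
from h import *
rows([.491,.1645,.061],78,1)
for n in("side","top"): cv2.imwrite(f"pics/{n}1.png",manip.snapshot(n))
s=cv2.imread("pics/side1.png");t=cv2.imread("pics/top1.png")
a=cv2.resize(s[200:350,190:360],None,fx=4,fy=4);cv2.imwrite("pics/s1z.png",a)
E
```

```text
time_s: 2.6
position: [0.4895, 0.173, 0.0571]
ee_rot: [-0.003, 0.772, 0.635, -0.002]
contact_force: [-0.3, 0.2, -0.1]
width: 0.0855
t2.60 P [0.4895 0.173  0.0571] psi 78.90 tiltz [-0.0066  0.0012] F [-0.3   0.19 -0.09] M [ 0.01 -0.04 -0.05] w 0.0855
[-0.0081, 0.0031, -0.0039] 0.9
```

View pics/s1z.png

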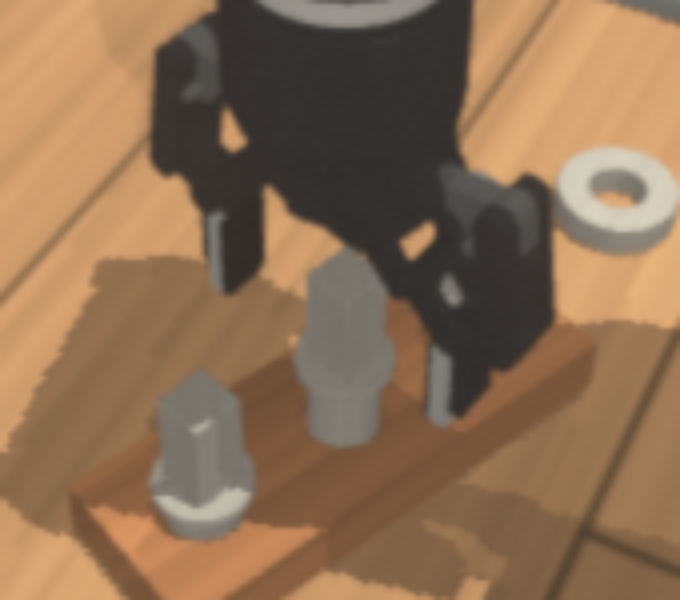

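View pics/top1.png

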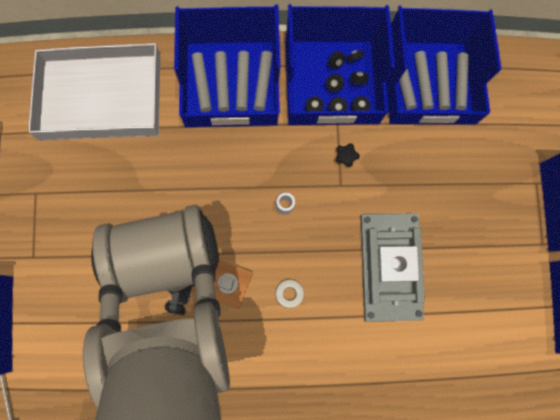

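```bash
python3 -m creep '{"grip":[0,0,0,255,255,255,255,255,255,255],"delta_pos":[[-0.008,0.003,-0.004],[0,0,0],[0,0,0],[0,0,0],[0,0,0],[0,0,0],[0,0,0],[0,0,0],[0,0,0],[0,0,0]],"yaw":[0.9,0,0,0,0,0,0,0,0,0]}'; python3 -c "
from h import *
st()
cv2.imwrite('pics/side2.png',manip.snapshot('side'))
s=cv2.imread('pics/side2.png')
a=cv2.resize(s[200:350,190:360],None,fx=4,fy=4);cv2.imwrite('pics/s2z.png',a)"
```

```text
time_s: 3.95
position: [0.4932, 0.1642, 0.0648]
ee_rot: [-0.001, 0.778, 0.629, 0.001]
contact_force: [-1.0, 0.1, 1.3]
width: 0.0192
t3.95 P [0.4932 0.1642 0.0648] psi 77.94 tiltz [-0.0001  0.0022] F [-1.03  0.12  1.27] M [-0.    0.09 -0.05] w 0.0192
```

View pics/s2z.png

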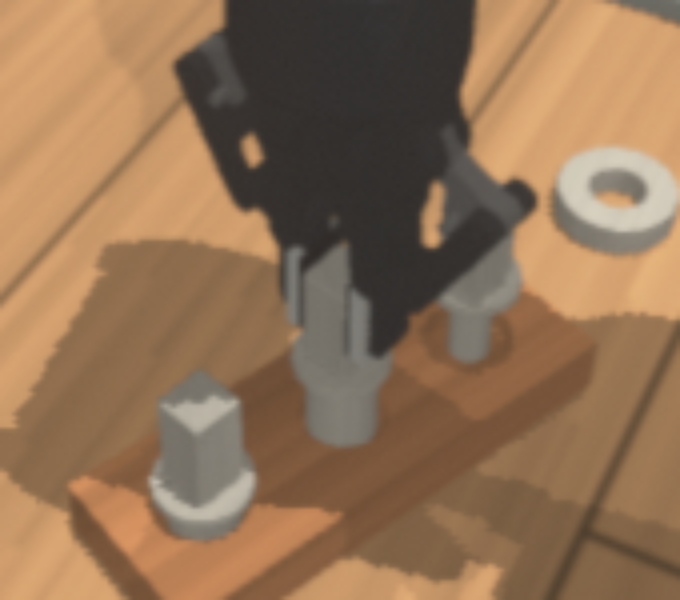

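```bash
python3 -m creep '{"grip":[255,255,255,255,255,255,255,255,255,255],"delta_pos":[[0.0015,0,0],[0.0015,0,0],[0.0015,0,0],[0.0015,0,-0.0001],[0.0015,0,-0.0001],[0.0015,0,-0.0001],[0.0015,0,-0.0001],[0.0015,0,-0.0001],[0.0015,0,-0.0001],[0.0015,0,-0.0001]],"yaw":[0,0,0,0,0,0,0,0,0,0]}'; python3 -c "
from h import *
st()
cv2.imwrite('pics/side3.png',manip.snapshot('side'))
s=cv2.imread('pics/side3.png')
a=cv2.resize(s[200:350,190:360],None,fx=4,fy=4);cv2.imwrite('pics/s3z.png',a)"
```

```text
time_s: 5.25
position: [0.4942, 0.1688, 0.0651]
ee_rot: [0.004, 0.776, 0.631, -0.009]
contact_force: [-1.0, -10.1, 4.0]
width: 0.0191
t5.25 P [0.4942 0.1688 0.0651] psi 78.20 tiltz [-0.0084 -0.0172] F [ -0.97 -10.09   3.98] M [-1.96  0.18 -0.02] w 0.0191
```

View pics/s3z.png

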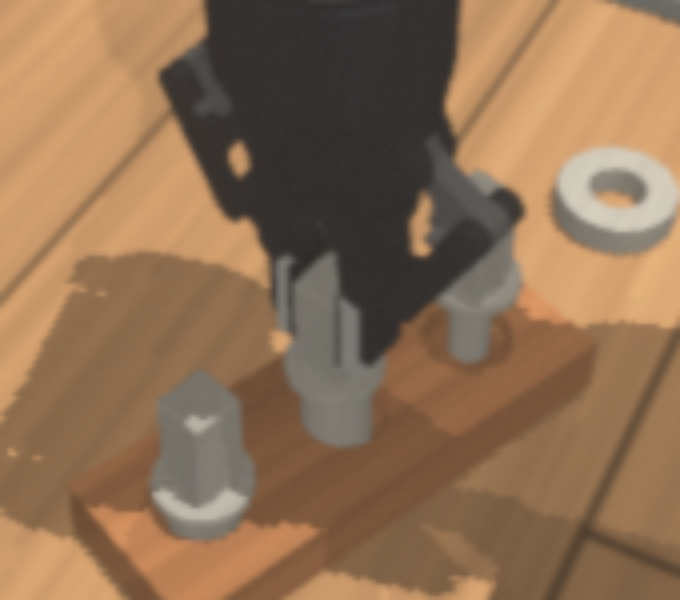

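```bash
python3 -m creep '{"grip":[255,255,255,255,255,255,255,255,255,255],"delta_pos":[[0.003,0,-0.0004],[0.003,0,-0.0004],[0.004,0,-0.0006],[0.004,0,-0.0006],[0.004,0,-0.0006],[0.004,0,-0.0006],[0.004,0,-0.0006],[0.004,0,-0.0006],[0.004,0,-0.0006],[0.004,0,-0.0006]],"yaw":[0,0,0,0,0,0,0,0,0,0]}'; python3 -c "
from h import *
st()
cv2.imwrite('pics/side4.png',manip.snapshot('side'))
s=cv2.imread('pics/side4.png')
a=cv2.resize(s[200:350,190:360],None,fx=4,fy=4);cv2.imwrite('pics/s4z.png',a)"
```

```text
time_s: 6.55
position: [0.4979, 0.1892, 0.0652]
ee_rot: [0.011, 0.774, 0.632, -0.026]
contact_force: [0.1, -10.5, -1.4]
width: 0.0192
t6.55 P [0.4979 0.1892 0.0652] psi 78.52 tiltz [-0.0254 -0.0499] F [  0.06 -10.5   -1.36] M [-2.28 -0.09  0.07] w 0.0192
```

View pics/s4z.png

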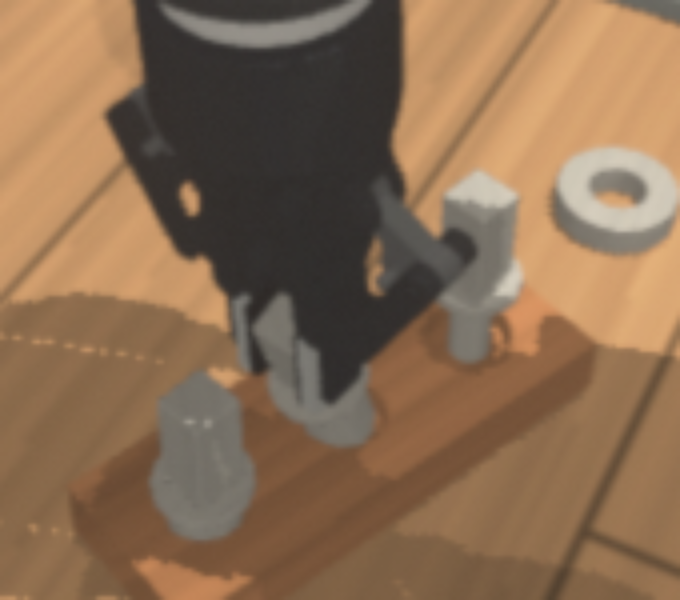

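```bash
python3 -m creep '{"grip":[255,255,255,255,255,255,255,255,255,255],"delta_pos":[[0,0,-0.008],[0,0,-0.02],[0,0,-0.025],[0,0,-0.025],[0,0,-0.025],[-0.03,0.006,-0.005],[-0.054,0.01,0],[-0.054,0.008,0],[-0.055,0.006,0],[-0.055,0.004,0]],"yaw":[0,0,0,0,0,-2.4,-2.4,-2.4,-2.4,-2.4]}'; python3 -c "
from h import *
st()
for n in('side','top'):
    cv2.imwrite(f'pics/{n}5.png',manip.snapshot(n))
"
```

```text
time_s: 7.85
position: [0.5085, -0.052, 0.1847]
ee_rot: [0.004, 0.698, 0.715, -0.023]
contact_force: [0.7, -0.4, -3.8]
width: 0.0193
t7.85 P [ 0.5085 -0.052   0.1847] psi 91.40 tiltz [-0.0268 -0.0394] F [ 0.75 -0.42 -3.76] M [ 0.1  -0.08 -0.01] w 0.0193
```

View pics/side5.png

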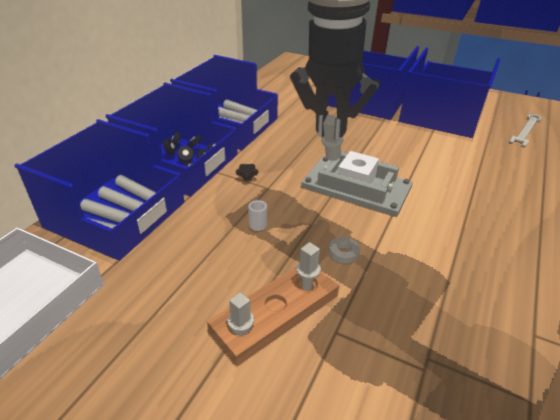

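View pics/top5.png

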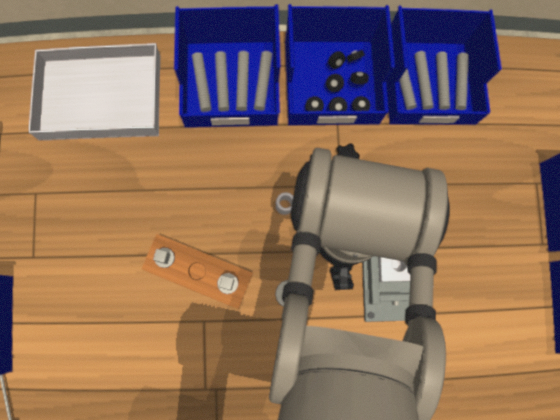

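```bash
python3 -c "
from h import *
for n in CM: print(n,-np.array(CM[n]['R']).T@np.array(CM[n]['t']))
s=cv2.imread('pics/side5.png')
cv2.imwrite('pics/s5z.png',cv2.resize(s[90:175,290:380],None,fx=7,fy=7,interpolation=cv2.INTER_CUBIC))"
```

```text
side [0.30960581 0.53614707 0.52837375]
top [0.43751578 0.05997078 0.95846622]
```

View pics/s5z.png

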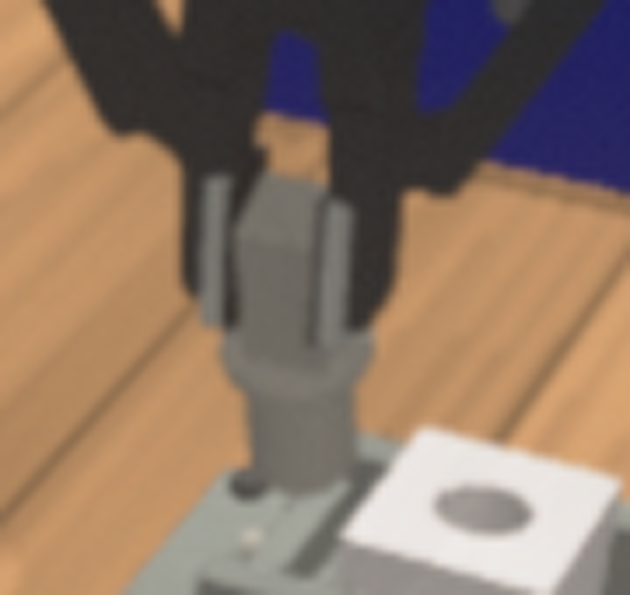

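```bash
python3 -c "
from h import *
np.set_printoptions(precision=4,suppress=True)
P=np.array([.509,-.0513,.2034])
print('pinch px',proj('side',P))
for th in (5,10,13,16,19,22,25):
  a=np.radians(th);u=np.array([.2*0,np.sin(a),np.cos(a)])
  u=u+np.array([.027,0,0]);u/=np.linalg.norm(u)
  f=P-.0695*u;t=P+.0115*u; ef=f+np.array([0,np.cos(a),-np.sin(a)])*.013
  print(th,proj('side',f),proj('side',t),'front foot edge',proj('side',ef),'collar c',proj('side',P-.0285*u))
print('obs foot (333,157.4) top (330.7,119.7) bottom edge',(290+300/7-.5,90+490/7-.5))
"
```

```text
pinch px [330.2303 125.7673]
5 [328.7851 162.0973] [330.4919 119.2614] front foot edge [325.7915 166.4654] collar c [329.6108 141.26  ]
10 [330.166 159.968] [330.2445 119.6067] front foot edge [327.1769 164.8233] collar c [330.1998 140.3937]
13 [330.9929 158.5843] [330.095 119.837] front foot edge [328.0151 163.714 ] collar c [330.5541 139.8238]
16 [331.8165 157.1253] [329.9452 120.0838] front foot edge [328.8562 162.5158] collar c [330.908  139.2182]
19 [332.635  155.5948] [329.7955 120.3466] front foot edge [329.6983 161.2323] collar c [331.2606 138.5785]
22 [333.4466 153.9963] [329.6465 120.6244] front foot edge [330.5397 159.8669] collar c [331.611  137.9064]
25 [334.2499 152.3338] [329.4984 120.9167] front foot edge [331.3786 158.4234] collar c [331.9584 137.2036]
obs foot (333,157.4) top (330.7,119.7) bottom edge (332.35714285714283, 159.5)
```

```bash
python3 -c "
from h import *
s,R,psi=st();d=np.array([.494,-.174,.122])-s['position'];print(d,(R.T@d)/4)"
```

```text
t7.95 P [ 0.509  -0.0555  0.1848] psi 91.04 tiltz [-0.0264 -0.0416] F [-0.03  0.06 -2.65] M [0.12 0.   0.02] w 0.0189
[-0.015  -0.1185 -0.0628] [-0.0289 -0.0038  0.017 ]
```

```bash
python3 -m creep '{"grip":[255,255,255,255,255,255,255,255,255,255],"delta_pos":[[-0.029,-0.004,0.012],[-0.029,-0.004,0.012],[-0.029,-0.004,0.012],[-0.027,-0.004,0.012],[0,0,0.012],[0,0,0.005],[0,0,0],[0,0,0],[0,0,0],[0,0,0]],"yaw":[0,0,0,0,0,0,0,0,0,0]}'; python3 -c "
from h import *
st()
for n in('side','top'):
    cv2.imwrite(f'pics/{n}6.png',manip.snapshot(n))
s=cv2.imread('pics/side6.png')
cv2.imwrite('pics/s6z.png',cv2.resize(s[90:210,300:410],None,fx=5,fy=5,interpolation=cv2.INTER_CUBIC))
"
```

```text
time_s: 9.2
position: [0.4955, -0.1676, 0.123]
ee_rot: [0.004, 0.7, 0.713, -0.02]
contact_force: [-0.4, 0.1, -3.9]
width: 0.0191
t9.20 P [ 0.4955 -0.1676  0.123 ] psi 91.08 tiltz [-0.0222 -0.0344] F [-0.36  0.11 -3.91] M [ 0.07  0.   -0.02] w 0.0191
```

View pics/s6z.png

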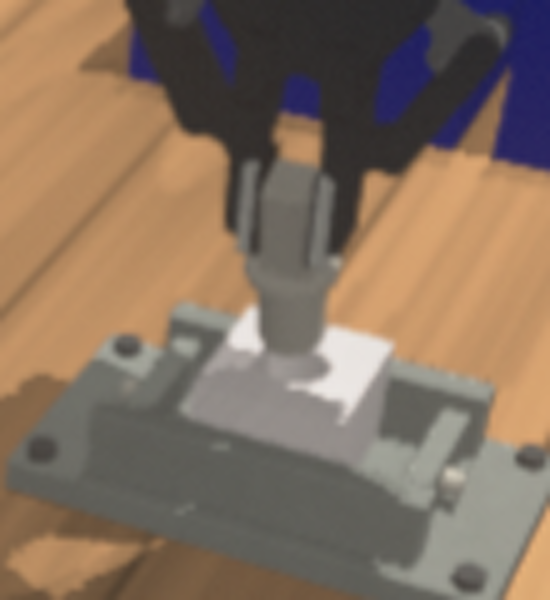

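View pics/top6.png

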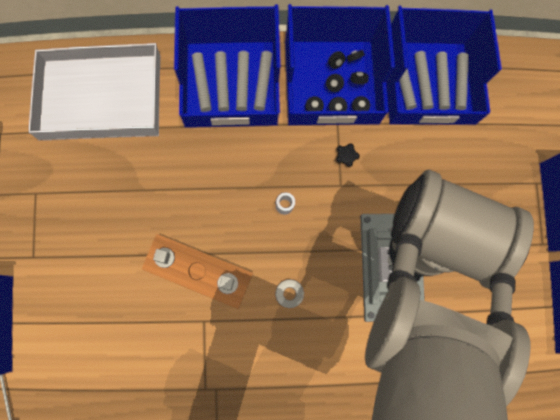

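```bash
python3 -c "
from h import *
b=np.array([.4926,-.195,.06])
z=lambda p:((p-np.array([300,90])+.5)*5-.5).round(1)
print('bore',z(proj('side',b)))
for dx in(-.0138,.0138):print('rim x',z(proj('side',b+[dx,0,0])))
for dy in(-.0138,.0138):print('rim y',z(proj('side',b+[0,dy,0])))
P=np.array([.4955,-.1676,.123])+.0187*np.array([.0222,.0344,1])
for th in(13,16,19,22):
  a=np.radians(th);u=np.array([.022,np.sin(a),np.cos(a)]);u/=np.linalg.norm(u);F=P-.0695*u
  low=F+.013*np.array([0,np.cos(a),-np.sin(a)])
  print(th,F,z(proj('side',F)),'x-edges',z(proj('side',F-[.013,0,0])),z(proj('side',F+[.013,0,0])),'low',z(proj('side',low)))
"
python3 - <<'E'
import cv2,numpy as np
s=cv2.imread('pics/side6.png')
cv2.imwrite('pics/s6y.png',cv2.resize(s[135:185,335:390],None,fx=12,fy=12,interpolation=cv2.INTER_CUBIC))
E
```

```text
bore [293.3 364.5]
rim x [327.2 373.5]
rim x [259.8 355.6]
rim y [304.6 347.8]
rim y [281.8 381.5]
13 [ 0.49438651 -0.18258704  0.07399766] [283.2 347.9] x-edges [315.7 356.5] [251.1 339.5] low [271.3 370.1]
16 [ 0.49438651 -0.18610888  0.07490847] [286.5 341.6] x-edges [318.9 350.1] [254.4 333.2] low [274.6 365. ]
19 [ 0.49438651 -0.18957823  0.07600236] [289.8 335. ] x-edges [322.2 343.4] [257.8 326.6] low [277.9 359.4]
22 [ 0.49438651 -0.19298558  0.07727631] [293.1 328. ] x-edges [325.4 336.4] [261.1 319.7] low [281.3 353.5]
```

View pics/s6y.png

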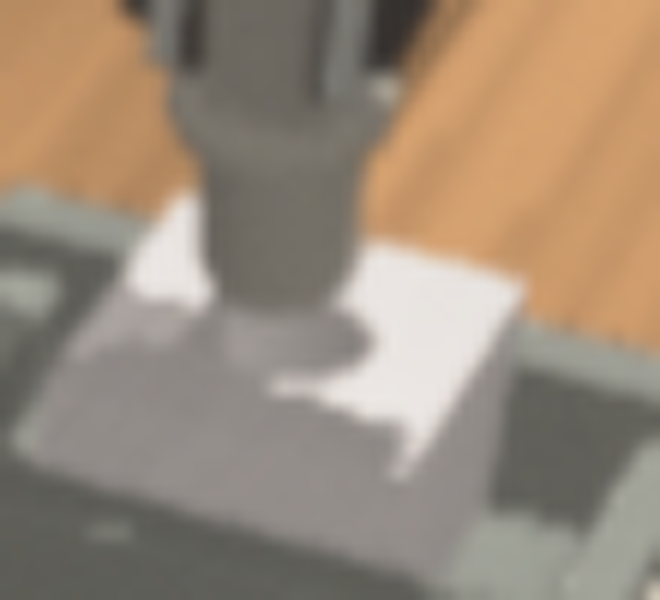

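```bash
python3 -m creep '{"grip":[255,255,255,255,255,255,255,255,255,255],"delta_pos":[[-0.001,-0.0006,0.003],[-0.001,-0.0006,0.003],[-0.001,-0.0006,0.003],[-0.001,-0.0006,0.002],[0,0,0.001],[0,0,0.001],[0,0,0.001],[0,0,0.001],[0,0,0.001],[0,0,0]],"yaw":[0,0,0,0,0,0,0,0,0,0]}'; python3 -c "
from h import *
st()
for n in('side',):
    cv2.imwrite(f'pics/{n}7.png',manip.snapshot(n))
s=cv2.imread('pics/side7.png')
cv2.imwrite('pics/s7z.png',cv2.resize(s[125:185,330:395],None,fx=9,fy=9,interpolation=cv2.INTER_CUBIC))
"
```

```text
time_s: 10.55
position: [0.4926, -0.1729, 0.106]
ee_rot: [0.004, 0.701, 0.713, -0.02]
contact_force: [-0.2, -0.6, -2.9]
width: 0.0191
t10.55 P [ 0.4926 -0.1729  0.106 ] psi 91.05 tiltz [-0.0222 -0.0344] F [-0.24 -0.57 -2.92] M [ 0.07 -0.02 -0.03] w 0.0191
```

View pics/s7z.png

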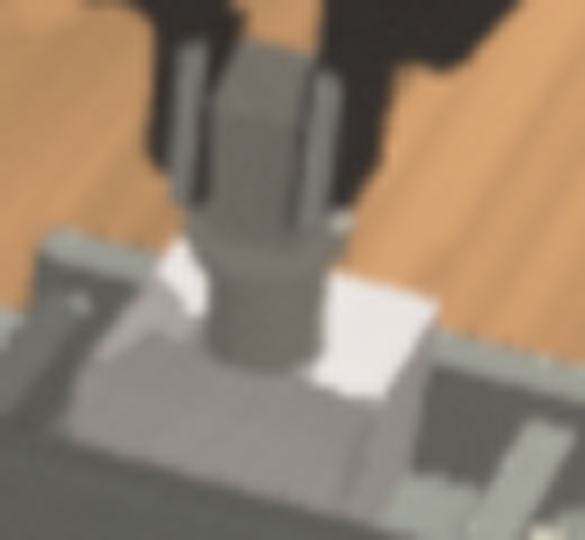

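```bash
python3 -m creep '{"grip":[255,255,255,255,255,255,255,255,255,255],"delta_pos":[[0.0005,0,0.0005],[0.0005,0,0.0005],[0.0005,0,0.0005],[0,0,0.0005],[0,0,0.0005],[0,0,0.0005],[0,0,0.0005],[0,0,0.0005],[0,0,0.0005],[0,0,0.0005]],"yaw":[0,0,0,0,0,0,0,0,0,0]}'; python3 -c "
from h import *
st()"
```

```text
time_s: 11.85
position: [0.4934, -0.1731, 0.102]
ee_rot: [0.006, 0.701, 0.713, -0.02]
contact_force: [-2.2, -2.0, -0.9]
width: 0.0192
t11.85 P [ 0.4934 -0.1731  0.102 ] psi 91.06 tiltz [-0.0194 -0.0378] F [-2.21 -2.04 -0.88] M [-0.46  0.09 -0.04] w 0.0192
```

```bash
python3 -m creep '{"grip":[255,255,255,255,255,255,255,255,255,255],"delta_pos":[[-0.001,-0.0003,0.0003],[-0.001,-0.0003,0.0003],[-0.001,-0.0003,0.0003],[-0.001,0,0.0002],[-0.0015,0,0],[-0.0015,0,0],[-0.0015,0,0],[-0.0015,0,0],[-0.0015,0,0],[-0.0015,0,0]],"yaw":[0,0,0,0,0,0,0,0,0,0]}'; python3 -c "
from h import *
st()
for n in('side',):
    cv2.imwrite(f'pics/{n}8.png',manip.snapshot(n))
s=cv2.imread('pics/side8.png')
cv2.imwrite('pics/s8z.png',cv2.resize(s[125:185,330:395],None,fx=9,fy=9,interpolation=cv2.INTER_CUBIC))
"
```

```text
time_s: 13.1
position: [0.493, -0.1754, 0.1011]
ee_rot: [-0.001, 0.701, 0.713, -0.014]
contact_force: [1.6, 7.1, 1.5]
width: 0.0192
t13.10 P [ 0.493  -0.1754  0.1011] psi 90.95 tiltz [-0.0199 -0.0187] F [1.61 7.11 1.49] M [ 1.43 -0.32 -0.02] w 0.0192
```

View pics/s8z.png

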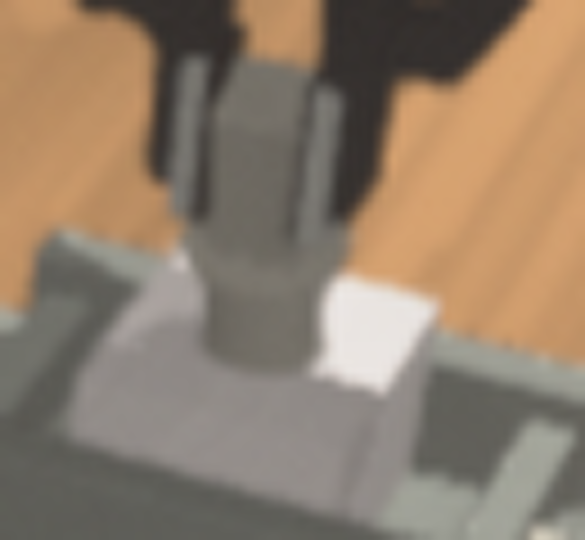

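```bash
python3 -m creep '{"grip":[255,255,255,255,255,255,255,255,255,255],"delta_pos":[[-0.0018,0,0],[-0.002,0,0],[-0.002,0,0],[-0.002,0,0],[-0.002,0,0],[-0.002,0,0],[-0.002,0,0],[-0.002,0,0],[-0.002,0,0],[-0.002,0,0]],"yaw":[0,0,0,0,0,0,0,0,0,0]}'; python3 -c "
from h import *
st()
"
```

```text
time_s: 14.4
position: [0.4931, -0.1769, 0.102]
ee_rot: [-0.012, 0.702, 0.712, -0.003]
contact_force: [1.2, 9.4, 1.2]
width: 0.0188
t14.40 P [ 0.4931 -0.1769  0.102 ] psi 90.81 tiltz [-0.0222  0.013 ] F [1.23 9.4  1.22] M [ 1.71 -0.38  0.05] w 0.0188
```

```bash
python3 -m creep '{"grip":[255,255,255,255,255,255,255,255,255,255],"delta_pos":[[-0.0022,0,0],[-0.0024,0,0],[-0.0025,0,0],[-0.0025,0,0],[-0.0025,0,0],[-0.0025,0,0],[-0.0025,0,0],[-0.0025,0,0],[-0.0025,0,0],[-0.0025,0,0]],"yaw":[0,0,0,0,0,0,0,0,0,0]}'; python3 -c "
from h import *
st()
for n in('side',):
    cv2.imwrite(f'pics/{n}9.png',manip.snapshot(n))
s=cv2.imread('pics/side9.png')
cv2.imwrite('pics/s9z.png',cv2.resize(s[125:185,330:395],None,fx=9,fy=9,interpolation=cv2.INTER_CUBIC))
"
```

```text
time_s: 15.65
position: [0.4933, -0.1788, 0.1031]
ee_rot: [-0.028, 0.702, 0.711, 0.01]
contact_force: [2.7, 11.0, 2.5]
width: 0.019
t15.65 P [ 0.4933 -0.1788  0.1031] psi 90.67 tiltz [-0.0251  0.0529] F [ 2.69 10.95  2.52] M [ 2.02 -0.39 -0.1 ] w 0.0190
```

View pics/s9z.png

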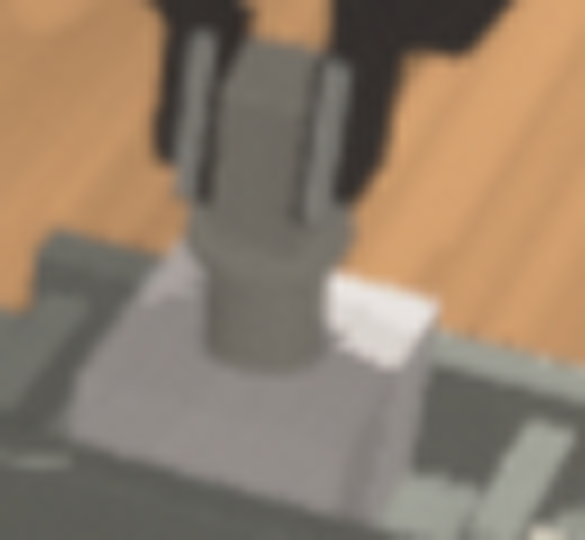

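```bash
python3 -m creep '{"grip":[255,255,255,255,255,255,255,255,255,255],"delta_pos":[[-0.0024,0,0.0003],[-0.0026,0,0.0004],[-0.0027,0,0.0004],[-0.0027,0,0.0004],[-0.0027,0,0.0004],[-0.0027,0,0.0004],[-0.0027,0,0.0004],[-0.0027,0,0.0004],[-0.0027,0,0.0004],[-0.0027,0,0.0004]],"yaw":[0,0,0,0,0,0,0,0,0,0]}'; python3 -c "
from h import *
st()
"
```

```text
time_s: 16.95
position: [0.4936, -0.1809, 0.1012]
ee_rot: [-0.044, 0.702, 0.71, 0.024]
contact_force: [1.9, 10.0, 4.4]
width: 0.0192
t16.95 P [ 0.4936 -0.1809  0.1012] psi 90.58 tiltz [-0.028   0.0958] F [1.9  9.98 4.39] M [ 2.16 -0.38  0.02] w 0.0192
```

```bash
python3 -m creep '{"grip":[255,255,255,255,255,255,255,255,255,255],"delta_pos":[[-0.0024,0,0.0002],[-0.0026,0,0.0002],[-0.0028,0,0.0002],[-0.0028,0,0.0002],[-0.0028,0,0.0002],[-0.0028,0,0.0002],[-0.0028,0,0.0002],[-0.0028,0,0.0002],[-0.0028,0,0.0002],[-0.0028,0,0.0002]],"yaw":[0,0,0,0,0,0,0,0,0,0]}'; python3 -c "
from h import *
st()
for n in('side',):
    cv2.imwrite(f'pics/{n}10.png',manip.snapshot(n))
s=cv2.imread('pics/side10.png')
cv2.imwrite('pics/s10z.png',cv2.resize(s[115:185,330:395],None,fx=8,fy=8,interpolation=cv2.INTER_CUBIC))
"
```

```text
time_s: 18.2
position: [0.4938, -0.183, 0.1003]
ee_rot: [-0.061, 0.701, 0.709, 0.039]
contact_force: [2.5, 10.5, 4.7]
width: 0.0191
t18.20 P [ 0.4938 -0.183   0.1003] psi 90.53 tiltz [-0.0318  0.1407] F [ 2.49 10.47  4.69] M [ 2.12 -0.34 -0.06] w 0.0191
```

View pics/s10z.png

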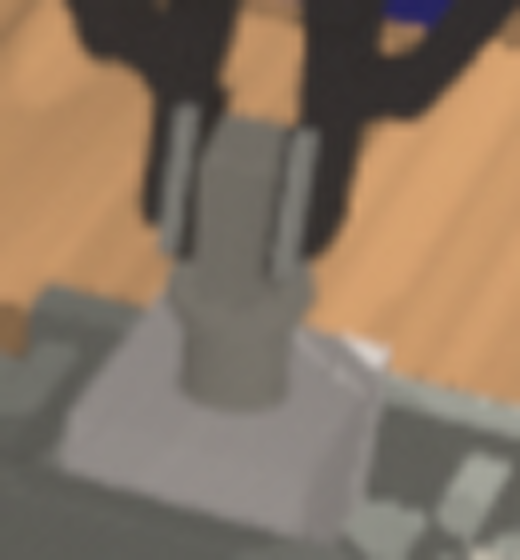

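```bash
python3 -m creep '{"grip":[255,255,255,255,255,255,255,255,255,255],"delta_pos":[[-0.0024,0,0.0002],[-0.0026,0,0.0002],[-0.0028,0,0.0002],[-0.0029,0,0.0002],[-0.0029,0,0.0002],[-0.0029,0,0.0002],[-0.0029,0,0.0002],[-0.0029,0,0.0002],[-0.0029,0,0.0002],[-0.0029,0,0.0002]],"yaw":[0,0,0,0,0,0,0,0,0,0]}'; python3 -c "
from h import *
st()
"
```

```text
time_s: 19.5
position: [0.4939, -0.1853, 0.0981]
ee_rot: [-0.079, 0.7, 0.708, 0.054]
contact_force: [2.2, 10.2, 3.2]
width: 0.0192
t19.50 P [ 0.4939 -0.1853  0.0981] psi 90.50 tiltz [-0.0363  0.1873] F [ 2.18 10.24  3.18] M [ 2.14 -0.42 -0.15] w 0.0192
```

```bash
python3 -m creep '{"grip":[255,255,255,255,255,255,255,255,255,255],"delta_pos":[[-0.0024,-0.0004,0.0002],[-0.0026,-0.0006,0.0002],[-0.0028,-0.0008,0.0002],[-0.0028,-0.001,0.0002],[-0.0028,-0.001,0.0002],[-0.0028,-0.001,0.0002],[-0.0028,-0.001,0.0002],[-0.0028,-0.001,0.0002],[-0.0028,-0.001,0.0002],[-0.0028,-0.001,0.0002]],"yaw":[0,0,0,0,0,0,0,0,0,0]}'; python3 -c "
from h import *
st()
cv2.imwrite(f'pics/side11.png',manip.snapshot('side'))
cv2.imwrite(f'pics/top11.png',manip.snapshot('top'))
s=cv2.imread('pics/side11.png')
cv2.imwrite('pics/s11z.png',cv2.resize(s[115:185,330:395],None,fx=8,fy=8,interpolation=cv2.INTER_CUBIC))
"
```

```text
time_s: 20.75
position: [0.4931, -0.1875, 0.0985]
ee_rot: [-0.09, 0.698, 0.707, 0.075]
contact_force: [4.8, 10.0, 5.4]
width: 0.019
t20.75 P [ 0.4931 -0.1875  0.0985] psi 90.61 tiltz [-0.0226  0.2304] F [ 4.77 10.03  5.42] M [ 2.24 -0.88 -0.19] w 0.0190
```

View pics/s11z.png

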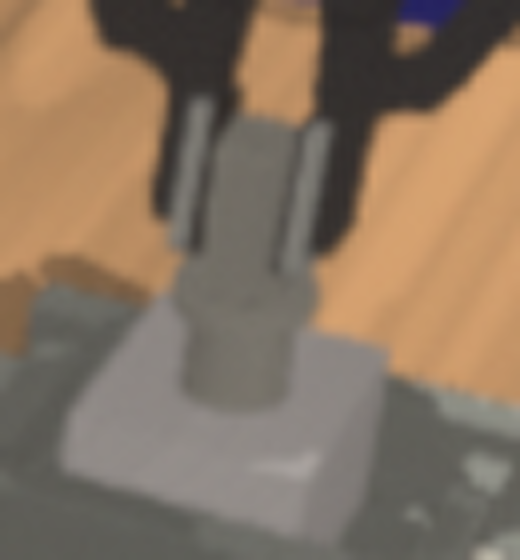

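```bash
python3 -c "
from h import *
z=lambda p:((p-np.array([330,115])+.5)*8-.5).round(1)
s,R,psi=st()
P=s['position']-.0187*R[:,2];print('pinch',P, z(proj('side',P)))
for th in(-6,-3,0,3,6):
  for lx in (-.02,.02,.06):
    a=np.radians(th);u=np.array([lx,np.sin(a),np.cos(a)]);u/=np.linalg.norm(u)
    print(th,lx,'F',P-.0695*u,'top',z(proj('side',P+.0115*u)),'collar',z(proj('side',P-.0285*u)),'atz60',z(proj('side',P-u*(P[2]-.06)/u[2])))
"

```

```text
t20.85 P [ 0.4931 -0.1875  0.0985] psi 90.60 tiltz [-0.0225  0.2306] F [ 5.37 10.8   4.99] M [ 2.23 -0.98 -0.22] w 0.0190
pinch [ 0.4935 -0.1918  0.1167] [253.3 184.6]
-6 -0.02 F [ 0.4949 -0.1845  0.0476] top [262.6 139.2] collar [230.9 293.9] atz60 [209.3 399.3]
-6 0.02 F [ 0.4921 -0.1845  0.0476] top [260.7 138.8] collar [235.5 295.1] atz60 [218.3 401.7]
-6 0.06 F [ 0.4893 -0.1845  0.0477] top [258.8 138.4] collar [240.  296.1] atz60 [227.2 404.1]
-3 -0.02 F [ 0.4949 -0.1882  0.0473] top [261.8 140.2] collar [232.8 291.5] atz60 [213.3 393.4]
-3 0.02 F [ 0.4921 -0.1882  0.0473] top [259.9 139.7] collar [237.4 292.7] atz60 [222.2 395.8]
-3 0.06 F [ 0.4893 -0.1882  0.0474] top [258.  139.3] collar [242.  293.7] atz60 [231.2 398.2]
0 -0.02 F [ 0.4949 -0.1918  0.0472] top [261.  141.2] collar [234.8 288.8] atz60 [217.3 387.6]
0 0.02 F [ 0.4921 -0.1918  0.0472] top [259.1 140.8] collar [239.4 289.9] atz60 [226.2 389.9]
0 0.06 F [ 0.4893 -0.1918  0.0473] top [257.2 140.4] collar [244.  290.9] atz60 [235.1 392.3]
3 -0.02 F [ 0.4949 -0.1954  0.0473] top [260.2 142.4] collar [236.9 285.8] atz60 [221.3 381.8]
3 0.02 F [ 0.4921 -0.1954  0.0473] top [258.3 141.9] collar [241.4 286.9] atz60 [230.1 384.1]
3 0.06 F [ 0.4893 -0.1954  0.0474] top [256.4 141.6] collar [246.  287.9] atz60 [239.  386.5]
6 -0.02 F [ 0.4949 -0.1991  0.0476] top [259.3 143.7] collar [238.9 282.5] atz60 [225.2 376. ]
6 0.02 F [ 0.4921 -0.1991  0.0476] top [257.4 143.2] collar [243.5 283.7] atz60 [234.1 378.3]
6 0.06 F [ 0.4893 -0.199   0.0477] top [255.5 142.9] collar [248.  284.7] atz60 [243.  380.7]
```

View pics/top11.png

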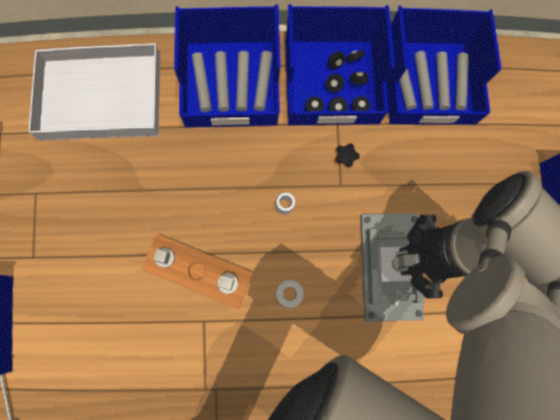

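```bash
python3 -c "
from h import *
t=cv2.imread('pics/top11.png')
cv2.imwrite('pics/t11z.png',cv2.resize(t[220:300,365:445],None,fx=7,fy=7,interpolation=cv2.INTER_CUBIC))
z=lambda p:((p-np.array([365,220])+.5)*7-.5).round(1)
b=np.array([.4926,-.195,.06]);print('bore',z(proj('top',b)))
for h in(.101,.128): print(h,z(proj('top',[.4926,-.195,h])),z(proj('top',[.4926,-.190,h])),z(proj('top',[.4976,-.195,h])))
"

```

```text
bore [241.3 305.8]
0.101 [287.5 293.9] [267.4 294.5] [286.3 273.2]
0.128 [320.4 285.4] [299.7 286.1] [319.1 264.1]
```

View pics/t11z.png

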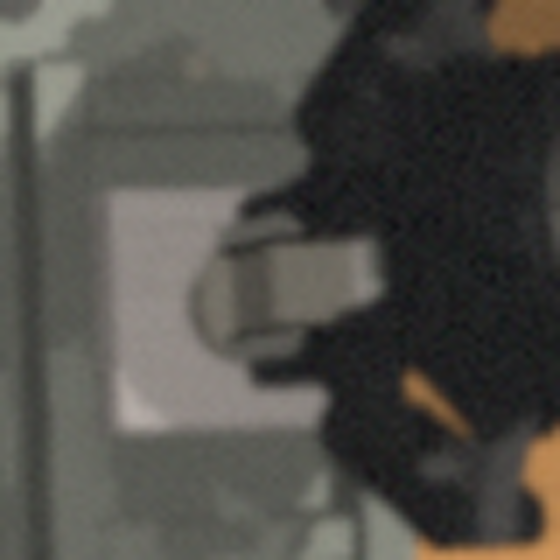

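```bash
python3 -m creep '{"grip":[255,255,255,255,255,255,255,255,255,255],"delta_pos":[[-0.0024,-0.001,0],[-0.0024,-0.0012,0],[-0.0024,-0.0014,0],[-0.0024,-0.0015,0],[-0.0024,-0.0015,0],[-0.0024,-0.0015,0],[-0.0024,-0.0015,0],[-0.0024,-0.0015,0],[-0.0022,-0.0015,0],[-0.002,-0.0014,0]],"yaw":[0,0,0,0,0,0,0,0,0,0]}'; python3 -c "
from h import *
st()
"
```

```text
time_s: 22.1
position: [0.4919, -0.1891, 0.0994]
ee_rot: [-0.094, 0.696, 0.706, 0.096]
contact_force: [5.9, 8.6, 0.2]
width: 0.0189
t22.10 P [ 0.4919 -0.1891  0.0994] psi 90.84 tiltz [0.0013 0.2667] F [5.94 8.59 0.23] M [ 1.62 -1.29 -0.16] w 0.0189
```

```bash
python3 -m creep '{"grip":[255,255,255,255,255,255,255,255,255,255],"delta_pos":[[-0.0016,-0.0008,0.0003],[-0.0016,-0.0006,0.0005],[-0.0014,-0.0004,0.0007],[-0.0012,-0.0004,0.0008],[-0.001,-0.0004,0.0008],[-0.001,-0.0004,0.0008],[-0.001,-0.0004,0.0008],[-0.001,-0.0004,0.0008],[-0.001,-0.0004,0.0008],[-0.001,-0.0004,0.0008]],"yaw":[0,0,0,0,0,0,0,0,0,0]}'; python3 -c "
from h import *
s,R,_=st();print(R.round(3)); print('pinch',s['position']-.0187*R[:,2])
cv2.imwrite(f'pics/side12.png',manip.snapshot('side'))
cv2.imwrite(f'pics/top12.png',manip.snapshot('top'))
s=cv2.imread('pics/side12.png');t=cv2.imread('pics/top12.png')
a=cv2.resize(s[115:185,330:395],None,fx=6,fy=6,interpolation=cv2.INTER_CUBIC);b=cv2.resize(t[235:305,365:430],None,fx=6,fy=6,interpolation=cv2.INTER_CUBIC)
cv2.imwrite('pics/z12.png',np.hstack([a,b]))
"
```

```text
time_s: 23.35
position: [0.4917, -0.1893, 0.0922]
ee_rot: [-0.097, 0.694, 0.705, 0.105]
contact_force: [3.3, 4.7, 0.6]
width: 0.0186
t23.35 P [ 0.4917 -0.1893  0.0922] psi 91.01 tiltz [0.0082 0.2824] F [3.32 4.66 0.61] M [ 0.8  -0.59 -0.11] w 0.0186
[[-0.017  1.     0.008]
 [ 0.959  0.014  0.282]
 [ 0.282  0.013 -0.959]]
pinch [ 0.4915 -0.1946  0.1101]
```

View pics/z12.png

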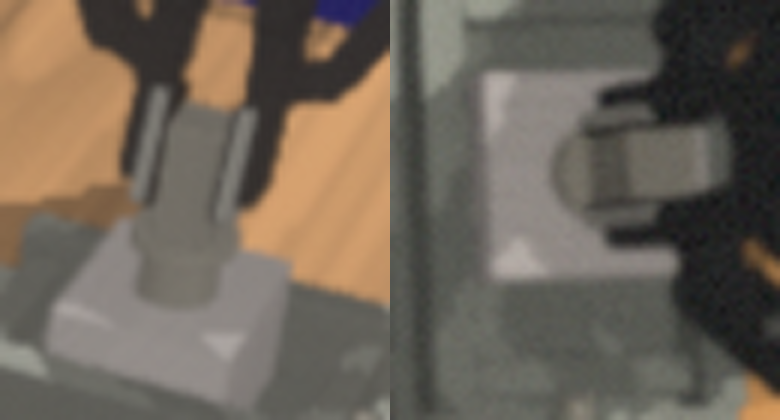

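```bash
python3 -m creep '{"grip":[255,255,255,255,255,255,255,255,255,255],"delta_pos":[[-0.0006,-0.0002,0.0008],[-0.0006,-0.0002,0.0008],[-0.0006,-0.0002,0.0008],[-0.0006,-0.0002,0.0008],[-0.0006,-0.0002,0.0008],[-0.0006,-0.0002,0.0008],[-0.0006,-0.0002,0.0008],[-0.0006,-0.0002,0.0008],[-0.0006,-0.0002,0.0008],[-0.0006,-0.0002,0.0008]],"yaw":[0,0,0,0,0,0,0,0,0,0]}'; python3 -c "
from h import *
s,R,_=st(); print('pinch',s['position']-.0187*R[:,2])
"
```

```text
time_s: 24.7
position: [0.4917, -0.1893, 0.0837]
ee_rot: [-0.098, 0.694, 0.705, 0.108]
contact_force: [4.4, 4.2, 0.6]
width: 0.0194
t24.70 P [ 0.4917 -0.1893  0.0837] psi 91.05 tiltz [0.0116 0.2888] F [4.45 4.23 0.55] M [ 0.77 -0.55 -0.11] w 0.0194
pinch [ 0.4915 -0.1947  0.1016]
```

```bash
python3 -m creep '{"grip":[255,255,255,255,255,255,255,255,255,255],"delta_pos":[[-0.0003,0.0002,0.0008],[-0.0003,0.0002,0.0008],[-0.0003,0.0001,0.0008],[-0.0003,0.0001,0.0008],[-0.0003,0.0001,0.0008],[-0.0003,0.0001,0.0008],[-0.0002,0,0.0005],[-0.0002,0,0.0005],[-0.0002,0,0.0005],[-0.0002,0,0.0005]],"yaw":[0,0,0,0,0,0,0,0,0,0]}'; python3 -c "
from h import *
s,R,_=st(); print('pinch',s['position']-.0187*R[:,2])
cv2.imwrite(f'pics/side13.png',manip.snapshot('side'))
cv2.imwrite(f'pics/top13.png',manip.snapshot('top'))
s=cv2.imread('pics/side13.png');t=cv2.imread('pics/top13.png')
a=cv2.resize(s[115:185,330:395],None,fx=6,fy=6,interpolation=cv2.INTER_CUBIC);b=cv2.resize(t[235:305,365:430],None,fx=6,fy=6,interpolation=cv2.INTER_CUBIC)
cv2.imwrite('pics/z13.png',np.hstack([a,b]))
"
```

```text
time_s: 25.95
position: [0.4921, -0.1892, 0.0764]
ee_rot: [-0.099, 0.694, 0.705, 0.108]
contact_force: [-0.7, 4.6, 6.9]
width: 0.0188
t25.95 P [ 0.4921 -0.1892  0.0764] psi 91.05 tiltz [0.0101 0.2904] F [-0.68  4.56  6.93] M [0.89 0.13 0.04] w 0.0188
pinch [ 0.4919 -0.1946  0.0943]
```

View pics/z13.png

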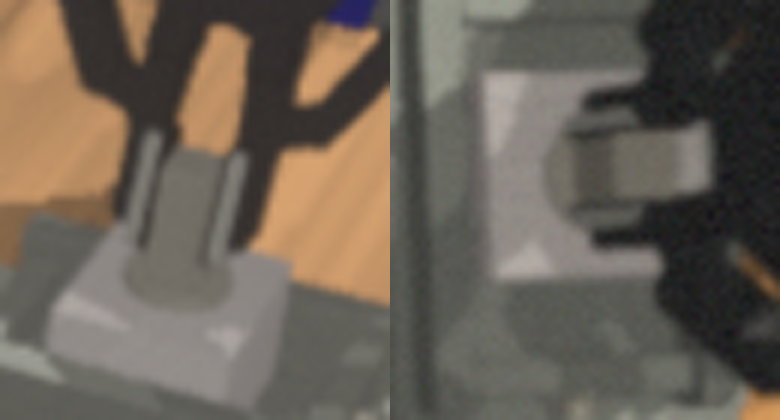

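```bash
python3 -m creep '{"grip":[255,255,255,255,255,255,255,255,255,255],"delta_pos":[[0.0003,0,0.0004],[0.0003,0,0.0004],[0.0002,0,0.0004],[0,0,0.0005],[0,0,0.0005],[-0.0001,0,0.0005],[-0.0001,0,0.0006],[-0.0001,0,0.0006],[0,0,0.0003],[0,0,0]],"yaw":[0,0,0,0,0,0,0,0,0,0]}'; python3 -c "
from h import *
s,R,_=st(); print('pinch',s['position']-.0187*R[:,2])
"
```

```text
time_s: 27.3
position: [0.492, -0.1891, 0.0764]
ee_rot: [-0.097, 0.694, 0.705, 0.108]
contact_force: [1.0, 3.5, 2.1]
width: 0.019
t27.30 P [ 0.492  -0.1891  0.0764] psi 91.12 tiltz [0.0121 0.2872] F [1.05 3.54 2.1 ] M [ 0.64 -0.12  0.03] w 0.0190
pinch [ 0.4918 -0.1945  0.0943]
```

```bash
python3 -m creep '{"grip":[200,150,100,50,0,0,0,0,0,0],"delta_pos":[[0,0,0],[0,0,0],[0,0,0],[0,0,0],[0,0,0],[0,0,0],[0,0,0],[0,0,0],[0,0,0],[0,0,0]],"yaw":[0,0,0,0,0,0,0,0,0,0]}'; python3 -c "
from h import *
s,R,_=st(); 
cv2.imwrite(f'pics/side14.png',manip.snapshot('side'))
cv2.imwrite(f'pics/top14.png',manip.snapshot('top'))
s=cv2.imread('pics/side14.png');t=cv2.imread('pics/top14.png')
a=cv2.resize(s[115:185,330:395],None,fx=6,fy=6,interpolation=cv2.INTER_CUBIC);b=cv2.resize(t[235:305,365:430],None,fx=6,fy=6,interpolation=cv2.INTER_CUBIC)
cv2.imwrite('pics/z14.png',np.hstack([a,b]))
"
```

```text
time_s: 28.55
position: [0.4917, -0.191, 0.0753]
ee_rot: [-0.096, 0.694, 0.706, 0.106]
contact_force: [0.4, 0.6, 0.1]
width: 0.0855
t28.55 P [ 0.4917 -0.191   0.0753] psi 91.09 tiltz [0.0117 0.2842] F [0.38 0.61 0.05] M [-0.17 -0.04 -0.05] w 0.0855
```

View pics/z14.png

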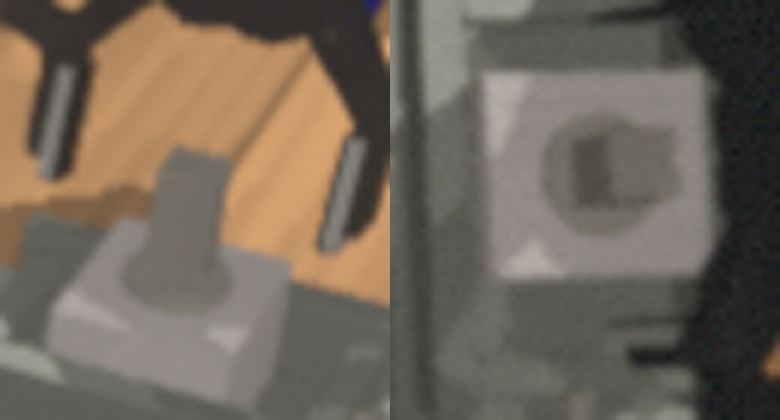

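```bash
python3 -m creep '{"grip":[0,0,0,0,0,0,0,0,0,0],"delta_pos":[[0,0,-0.005],[0,0,-0.01],[0,0,-0.015],[0,0,-0.015],[0,0,-0.02],[0,0,-0.02],[0,0,-0.02],[0,0,-0.02],[-0.03,0,-0.02],[-0.04,0,0]],"yaw":[0,0,0,0,0,0,0,0,0,0]}'
python3 -m creep '{"grip":[0,0,0,0,0,0,0,0,0,0],"delta_pos":[[-0.04,0,-0.01],[-0.04,0,-0.01],[-0.03,0,-0.01],[0,0,0],[0,0,0],[0,0,0],[0,0,0],[0,0,0],[0,0,0],[0,0,0]],"yaw":[0,0,0,0,0,0,0,0,0,0]}'; python3 -c "
from h import *
s,R,_=st(); 
cv2.imwrite(f'pics/side15.png',manip.snapshot('side'))
cv2.imwrite(f'pics/top15.png',manip.snapshot('top'))
s=cv2.imread('pics/side15.png');t=cv2.imread('pics/top15.png')
a=cv2.resize(s[115:185,330:395],None,fx=6,fy=6,interpolation=cv2.INTER_CUBIC);b=cv2.resize(t[235:305,365:430],None,fx=6,fy=6,interpolation=cv2.INTER_CUBIC)
cv2.imwrite('pics/z15.png',np.hstack([a,b]))
"
```

```text
time_s: 29.9
position: [0.4922, -0.3032, 0.2101]
ee_rot: [-0.091, 0.693, 0.707, 0.106]
contact_force: [-0.1, -0.2, -0.1]
width: 0.0856
time_s: 31.15
position: [0.4931, -0.4209, 0.2144]
ee_rot: [-0.089, 0.693, 0.707, 0.106]
contact_force: [0.1, -0.6, 0.9]
width: 0.0856
t31.15 P [ 0.4931 -0.4209  0.2144] psi 91.35 tiltz [0.0211 0.2729] F [ 0.09 -0.6   0.91] M [-0.17  0.04 -0.03] w 0.0856
```

View pics/z15.png

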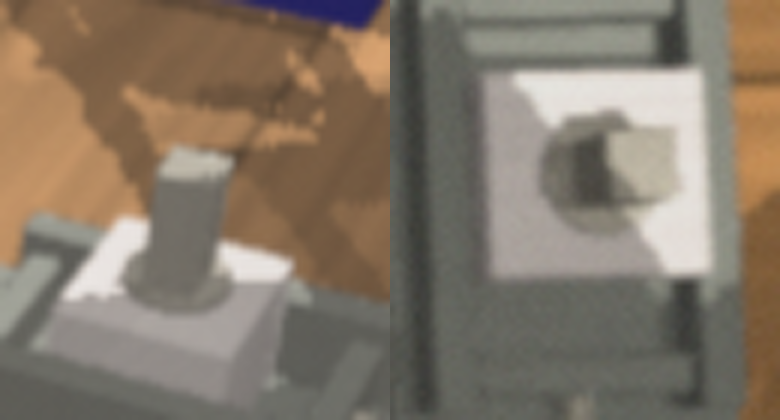

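View pics/top15.png

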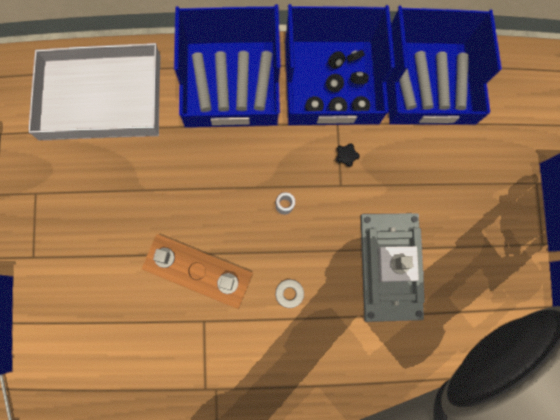

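```bash
python3 -c "
from h import *
pt=((254.5)/6-.5+365,(166.5)/6-.5+235);ps=((198.5)/6-.5+330,(164.5)/6-.5+115)
print(tri(ps,pt))
print(plane('top',pt,.105),plane('side',ps,.105))
ct=((600.5-390)/6-.5+365,172.5/6-.5+235);print('collar',plane('top',ct,.065))
s=manip.sense();print(np.abs(s['qvel']).max())
"
```

```text
(array([ 0.49083428, -0.19558733,  0.10633684]), np.float64(0.0003943635735008212))
[ 0.49110909 -0.19593862  0.105     ] [ 0.49121783 -0.19795868  0.105     ]
collar [ 0.49227365 -0.19456573  0.065     ]
0.002173691945389611
```

```bash
python3 -c "
from h import *
for z in(.06,.061,.062,.063):
  P=np.array([proj('side',[.4922+.018*np.cos(a),-.195+.018*np.sin(a),z]) for a in np.linspace(0,2*np.pi,180)])
  Z=(P-[330,115]+.5)*6-.5; print(z,'lowest',Z[Z[:,1].argmax()].round(1),'left',Z[Z[:,0].argmin()].round(1),'right',Z[Z[:,0].argmax()].round(1))
s=cv2.imread('pics/side15.png')
cv2.imwrite('pics/z16.png',cv2.resize(s[135:178,335:385],None,fx=14,fy=14,interpolation=cv2.INTER_CUBIC))
"
```

```text
0.06 lowest [183.  318.1] left [117.7 283.7] right [229.  293.4]
0.061 lowest [183.5 315.5] left [118.1 281.1] right [229.5 290.8]
0.062 lowest [183.9 312.8] left [118.4 278.5] right [229.9 288.2]
0.063 lowest [184.3 310.2] left [118.8 275.9] right [230.4 285.6]
```

View pics/z16.png

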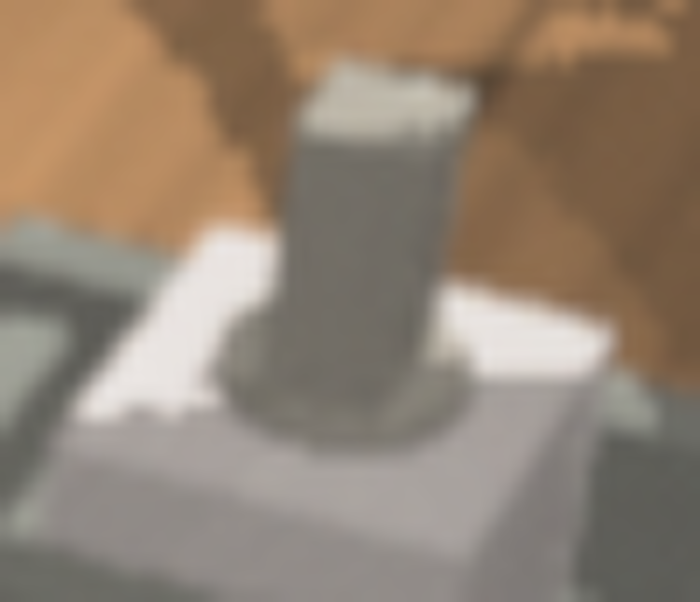

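```bash
python3 -c "
from h import *
Z=lambda p:((p-np.array([335,135])+.5)*14-.5).round(1)
for sx,sy in((-1,1),(1,1),(-1,-1),(1,-1)): print(sx,sy,Z(proj('side',[.4922+.03*sx,-.195+.033*sy,.06])))
for z in(.06,.061,.062):
  for y in(-.195,-.196):
    P=np.array([Z(proj('side',[.4922+.018*np.cos(a),y+.018*np.sin(a),z])) for a in np.linspace(0,2*np.pi,180)]);print(z,y,P[:,1].max(),P[:,0].min(),P[:,0].max())
s=cv2.imread('pics/side15.png');g=cv2.cvtColor(s,cv2.COLOR_BGR2GRAY)
for c in (357,359,361): print(c,g[158:176,c])
for r in (170,):pass
"
```

```text
-1 1 [469.  565.9]
1 1 [ 49.8 450.9]
-1 -1 [612.5 334.8]
1 -1 [210.9 231.3]
0.06 -0.195 462.8 205.3 465.1
0.06 -0.196 459.3 207.8 467.3
0.061 -0.195 456.7 206.2 466.1
0.061 -0.196 453.2 208.6 468.3
0.062 -0.195 450.6 207.0 467.2
0.062 -0.196 447.1 209.4 469.4
357 [110 110 109 108 109 113 117 120 124 144 162 164 164 159 147 142 141 141]
359 [109 110 109 110 110 111 118 123 122 142 162 165 165 163 155 143 141 141]
361 [108 109 109 109 107 108 115 119 122 141 162 164 165 164 160 150 143 142]
```

```bash
python3 -c "
from h import *
Z=lambda p:((p-np.array([335,135])+.5)*14-.5).round(1)
for c in [(.01,.01),(-.01,.01),(-.01,-.01),(.01,-.01)]:
  for l in [(0,0),(-.04,0),(0,-.04)]:
    a=Z(proj('side',[.4922+c[0],-.195+c[1],.066]));b=Z(proj('side',[.4922+c[0]+l[0]*.038,-.195+c[1]+l[1]*.038,.104]))
    print(c,l,a,b,'slope',round((b[0]-a[0])/(a[1]-b[1]),4))
s=cv2.imread('pics/side15.png');g=cv2.cvtColor(s,cv2.COLOR_BGR2GRAY).astype(int)
for r in range(146,162,2): print(r,g[r,350:370])
t=cv2.imread('pics/top15.png');cv2.imwrite('pics/z17.png',cv2.resize(t[245:285,378:420],None,fx=14,fy=14,interpolation=cv2.INTER_CUBIC))
Z=lambda p:((p-np.array([378,245])+.5)*14-.5).round(1)
for h,r in((.06,.018),(.065,.018)):
    P=np.array([Z(proj('top',[.4922+r*np.cos(a),-.195+r*np.sin(a),h])) for a in np.linspace(0,2*np.pi,90)]);print(h,P.min(0),P.max(0))
print('headtop',Z(proj('top',[.4922,-.195,.105])),'block',[Z(proj('top',[.4922+.03*i,-.195+.033*j,.06])) for i in(-1,1) for j in (-1,1)])
"
```

```text
(0.01, 0.01) (0, 0) [248.4 371.7] [283.1 133.3] slope 0.1456
(0.01, 0.01) (-0.04, 0) [248.4 371.7] [293.8 136. ] slope 0.1926
(0.01, 0.01) (0, -0.04) [248.4 371.7] [286.8 128.2] slope 0.1577
(-0.01, 0.01) (0, 0) [386.6 408.5] [425.6 169. ] slope 0.1628
(-0.01, 0.01) (-0.04, 0) [386.6 408.5] [436.6 171.8] slope 0.2112
(-0.01, 0.01) (0, -0.04) [386.6 408.5] [429.2 163.9] slope 0.1742
(-0.01, -0.01) (0, 0) [432.  339.9] [471.7 102.4] slope 0.1672
(-0.01, -0.01) (-0.04, 0) [432.  339.9] [482.5 105.1] slope 0.2151
(-0.01, -0.01) (0, -0.04) [432.  339.9] [475.2  97.5] slope 0.1782
(0.01, -0.01) (0, 0) [295.6 304.3] [331.1  67.8] slope 0.1501
(0.01, -0.01) (-0.04, 0) [295.6 304.3] [341.7  70.4] slope 0.1971
(0.01, -0.01) (0, -0.04) [295.6 304.3] [334.7  62.9] slope 0.162
146 [140 141 132 109 105 105 110 110 110 110 110 110 109 110 113 113 107 112
 114 115]
148 [146 149 143 122 104 104 110 110 110 110 110 109 108 108 109 107 104 113
 114 111]
150 [164 165 160 142 119 108 109 110 110 109 110 109 108 109 107 105 104 111
 109 107]
152 [226 227 224 217 189 124 110 111 111 111 109 108 108 108 105 104 106 108
 107 107]
154 [228 228 228 219 179 120 110 110 110 110 109 108 108 109 109 103 115 122
 116 116]
156 [227 223 213 185 138 113 110 110 109 110 108 108 109 108 107 123 177 218
 215 209]
158 [212 164 136 125 114 110 111 110 110 109 109 108 107 105 106 134 185 216
 225 228]
160 [171 138 132 124 112 112 111 109 110 109 109 109 108 107 115 145 167 168
 187 223]
0.06 [162.  123.2] [439.7 407.9]
0.065 [172.1 119.7] [451.3 405.9]
headtop [403.2 239.2] block [array([567.8, 494. ]), array([ 57.8, 512.2]), array([539.7,  21.7]), array([33.1, 36. ])]
```

View pics/z17.png

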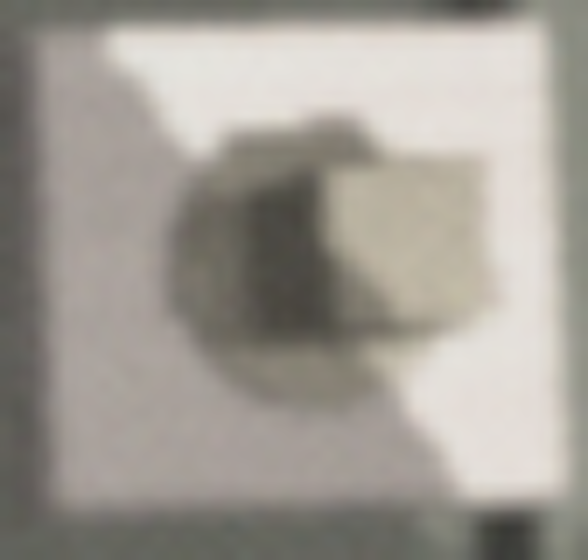

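```bash
python3 -c "
from plant import manip
print(manip.hand_in())
s=manip.sense();print(s['time_s'],s['contact_force'],s['width'])"
```

```text
the job is handed in; nothing more can be done
None
the job is handed in; nothing more can be done
```

The thick long shaft is in the bracket bore with its collar on the block. The job is handed in at about 31 s of the 64 s allowed; no verdict was reported.

**What I did**
- I gripped the head of the middle shaft in the rack and tilted it by pushing its foot against the recess wall, since the moves cannot tilt the tool.
- I lowered the edge of its foot into the bore at an estimated 17–20° tilt. That is a little over the 15° asked, but inside the judged range.
- I straightened it against the bore wall, slid it down until it stopped, released it and backed the hand away.
- The most force seen at the end of any move in the bore was about 12 N. Forces were only read between moves, so a brief higher peak is possible.

**Last checks**
- **Seating:** the hand's height stayed at 76.4 mm under a repeated gentle push.
- **Upright and centred:** in the side view the head's edges match an upright shaft. In the top view the collar sits where a fully seated one would.
- **Other parts:** the slim shaft, the short shaft and the loose parts look unmoved.

**What disagreed:** two camera readings came out slightly high. The head top measured 1.3 mm above its home height, and the collar's bottom edge first read about 1.5 mm high. After I corrected for how the block itself appeared in the picture, the collar reading fell to about 0.4 mm. The cameras are only good to about 2 mm, so they cannot prove the 2 mm seating tolerance; the stop under pushing is the better evidence.

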